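# Slip-angle test: tilt the ramp until one sled slides, then sort it out

## Task

Two look-alike blue-knobbed sleds stand on the slip tester and one of them has a slicker sole. With closed fingertips draw the red lever bar slowly and lightly (under about 20 N, not clamped) towards the stop end of the ramp, so that the ramp tilts until one sled slides by itself all the way down to the rubber stop while the other stays put, and leave the ramp standing at that angle. Then pick up the sled that slid by its knob and set it flat in the steel tray; do not touch the sled that stayed or push a sled along the ramp, and leave the flask and the tape roll alone.

Things in the scene. Friction and masses are not known exactly. Their poses are not given: they have to be found in the camera images.
- ramp (a joint): tilt of the ramp about its level hinge, rad: 0 flat at the start, grows as the far end rises, end stop at 0.75. The hinge is stiff: it stays at whatever angle it is left; turning it up takes about 6 to 14 N at the lever bar. The first sled slips at an unknown tilt between 0.17 and 0.45, the second only 0.06 to 0.13 rad later.
- ramp_hinge (a point): middle of the hinge line, 45 mm above the worktop. Axes turn with the ramp: x up the ramp (level at tilt 0), y along the hinge to the lever's side, z out of the deck. Metal deck 215 mm long (x), 122 wide (y), its face at z = +6 mm; two lanes 50 mm wide at y = +31 and -31, with rails 6 mm high beside and between them. A red line crosses at x = 130 mm; both sleds start above it.
- ramp_stop (a point): middle of the black rubber stop across the low end of both lanes, on the deck's face at its up-ramp side (26 mm up-ramp of the hinge, same axes as ramp_hinge). It stands 12 mm high; a sled lying against it has its centre 25 mm up-ramp of this point.
- tester: grey base plate of the slip tester, fixed, 240 (x) x 235 (y) mm, its top 14 mm above the worktop, three hinge bearings up to 57 mm. Origin on the worktop under the ramp's middle line, 105 mm up-ramp of the hinge; the plate reaches y = -85 to +151 mm.
- lever_bar (a point): centre of the lever's red grip bar, round, 12 mm thick, 36 mm long, parallel to the hinge, on a 10 mm rod rising from the hinge shaft 125 mm beside the ramp's middle line. It is 140 mm from the hinge axis, leaning 0.3 rad up-ramp at tilt 0. Pushed from its up-ramp side, level towards the hinge, it tilts the ramp about 0.007 rad per mm; its height changes by only a few mm. Axes as ramp_hinge.
- sled_a: test sled: steel block 50 (x) x 44 (y) x 12 mm on a black sole, with an upright blue round knob 16 mm in diameter from 12 to 48 mm height in its middle, about 0.08 kg. Origin at the centre of the underside, z up through the knob, x up the ramp at the start. Looks the same as sled_b; lanes vary; which is slicker shows only on tilting.
- sled_b: the other test sled, same shape, size and origin as sled_a.
- tray: shallow open steel tray, fixed, 110 (x) x 140 (y) x 18 mm, walls and floor 3 mm thick. Origin at the centre of its underside, z up.
- flask_1: small conical glass flask with plug, 61 mm wide and 111 mm tall, loose bystander. Origin at the centre of its underside.
- tape_roll: roll of beige tape lying flat, 63 mm wide and 20 mm high, loose bystander. Origin at the centre of its underside.
Mind the look-alikes: they are no part of the job. Leave any brown or green look-alike of the sled_a alone.

How it is judged:
On the way:
1. the slicker sled has slid down to the rubber stop and the ramp stands still, tilted, with the other sled still above the red line (x of sled_a in the frame of ramp_hinge between 0.04 and 0.06 m and z of sled_a in the frame of ramp_hinge between -0.002 and 0.014 m and value of joint ramp above 0.14 rad and velocity of joint ramp between -0.05 and 0.05 rad/s and x of sled_b in the frame of ramp_hinge above 0.125 m and z of sled_b in the frame of ramp_hinge between 0 and 0.012 m), for 0.3 s.
At the end, for the whole second after the job is handed in: The sled that slid stands flat (within 0.1 rad) on the floor of the steel tray, at rest; the ramp still stands tilted (over 0.14 rad) and still, and the other sled is on it, its centre within 5 mm of the red line or above it (x of sled_a in the frame of tray between -0.05 and 0.05 m and y of sled_a in the frame of tray between -0.065 and 0.065 m and z of sled_a in the frame of tray between 0 and 0.008 m and angle between sled_a's own z axis and vertical below 0.1 rad and linear speed of each of sled_a, sled_b below 0.02 m/s and value of joint ramp above 0.14 rad and velocity of joint ramp between -0.05 and 0.05 rad/s and x of sled_b in the frame of ramp_hinge above 0.125 m and z of sled_b in the frame of ramp_hinge between 0 and 0.012 m); the robot touches nothing.
It fails at once if the tester is handled roughly: over 20 N between robot and ramp or lever, or the ramp swung faster than 0.8 rad/s (contact force between any of the arm, the fingers and ramp above 20 N or velocity of joint ramp above 0.8 rad/s).
It fails at once if the sled that should stay is touched, or slides too (contact force between any of the fingers, the arm and sled_b above 0.5 N or x of sled_b in the frame of ramp_hinge below 0.12 m).
It fails at once if a sled is pushed or carried while it has not yet slid to the stop (contact force between any of the fingers, the arm and sled_a above 0.5 N and x of sled_a in the frame of ramp_hinge between 0.068 and 0.22 m and y of sled_a in the frame of ramp_hinge between -0.06 and 0.06 m and z of sled_a in the frame of ramp_hinge between 0 and 0.012 m).
It fails at once if the flask or the tape roll is moved (over 20 mm) or tipped ((distance of flask_1 from where it was at the start of the episode above 0.02 m or angle between flask_1's own z axis and vertical above 0.3 rad) or distance of tape_roll from where it was at the start of the episode above 0.02 m).
It also fails if it takes over 61 s, if anything falls off the work surface, if the arm or the gripper's body presses on something with over 40 N, if the wrist force passes 120 N, or if a joint passes its speed limit or range.

## Robot

A 6-joint arm with a two-finger parallel gripper is mounted at the origin on a cart in front of the work surface, level with it; the furniture and walls round the work are solid. World frame = base frame: x ahead of the robot, y to its left, z up, the work surface at z = 0. Lengths are in m, angles in rad, forces in N, time in s.
With the tool pointing down it reaches from about 0.3 to 0.775 m from the base axis. Payload 14.6 kg.
Tool frame: the origin (TCP) lies at the very end of the fingers, on their centre line; the grasp point (between the pads) lies 19 mm behind it; z points along the fingers, y is the line along which they close (so a half turn about z gives the same grasp; the last joint's range is limited). The gripper opens to 94 mm and grips with 3 to 60 N. Pads are 16 mm wide; open, the fingers measure 119 mm over their backs; the gripper's body (75 mm by 177 mm) begins 78 mm behind the grasp point.
Start: joints at [-1.199, 0.3, 1.521, -0, 1.321, -0.067], TCP at [0.234, -0.498, 0.205] pointing down, gripper open.
Joint ranges: [-3.03, 3.03], [-0.79, 2.21], [0.23, 2.52], [-1.04, 4.18], [0, 3.07], [-2.55, 2.55]. Speed limits (rad/s): [2.22, 2.22, 2.57, 3.14, 3.14, 3.14].

## Interface

Orientations are given as [roll, pitch, yaw] about the fixed x, y, z axes, in that order (R = Rz(yaw) Ry(pitch) Rx(roll)).
In Python, from station import ctrl, cams gives the robot as it stands. The module is installed in compiled form; this text tells all that it offers.
- The arm moves only by the tool arm_command, never from a script. Its argument "plan" is a list that holds one entry, the list of rows, each a list of 7 numbers: the shift along the tool's x, y, z in normalised numbers (1 is 500 mm), then the turn, a rotation vector about the tool's x, y, z in fractions of the full range, 1 being pi rad, then the closure, from -1 (fully open) to 1 (shut). A call has 1 to 12 rows; each row is the pose to reach, as a shift and turn from the pose commanded when the call began, along the tool's axes at that moment; what a row does not reach only later rows make up. A row lasts 1/10 s, in which the tool goes at most 50 mm and 8.59 degrees, less where a joint would pass 70% of its speed; a pose out of reach is approached as far as the arm can. A shift or turn number past 1, either way, is cut back to 1. A call with a gripper value outside its range is refused whole. The fingers move at their own pace and stop on an object; "squeeze" is the grip in N (left out, the last holds). Time passes only in rows, so rows that repeat a pose let the fingers close. It gives the time, the measured TCP pose, the force, the opening and the grip force at its end, in the units of the state.
- ctrl.get_obs(): the state, without advancing time (a new reading comes with each control period).
- cams.camera(name): name is "scene" or "top"; returns (picture, depth): 400x640x3 uint8, blue, green, red; 400x640 float32, m along the optical axis (not along the pixel's ray), 0 where there is no reading.
- cams.camera_info(name): a dict with "fx", "fy", "cx", "cy" (pixels), "world_to_cam" (4x4, takes a point from world to camera coordinates). Camera axes: x right, y down, z forward; pixel columns grow to the right and rows downward; lengths in m; the calibration is good to about 2 mm. A picture is of the moment at which its call begins. camera_info takes no time and is no camera call.
- ctrl.hand_in(): hands the job in; it is judged then, once.
The state is a dict: "time_s": time; "qpos": joint angles; "joint_vel": joint speeds; "tau": joint torques, N m; "ee_pos": TCP position; "eef_rot": TCP orientation; "force": force on the tool from outside, world axes, zero at the start; "moment": the same for the moment, N m; "grip_width": finger opening in m; "grip_force": force on a finger pad.
Only numpy, scipy, OpenCV 4.12 (cv2) and the standard library are available. Lean on these libraries where they do the work, as an engineer would, in place of code of your own. Each camera call takes 0.05 s, during which the arm holds its last target. There are 200 camera calls.

## Working session

There is one attempt and no reset: what is moved stays moved. The work goes in short steps, Python scripts to look and compute and a tool call to move; the robot and the scene stay as the last step left them, time stands still between calls to the robot, and variables do not carry over. Pictures are saved under pics/ and viewed, at most 10 in all, crops included, and the job is handed in when it is done.

Besides the shell and the picture viewer there is one more tool, called as name(argument=value, ...), one argument or row to a line, values as JSON. arm_command: Moves the arm, as the interface text tells. Its arguments: {"type":"object","properties":{"plan":{"type":"array"},"squeeze":{"type":"number"}},"required":["plan"]}

```bash
mkdir -p pics
cat > h.py <<'E'
import numpy as np, cv2
from station import ctrl, cams
from scipy.spatial.transform import Rotation as R
def snap(n):
    im,d=cams.camera(n); return im.copy(),d.copy(),cams.camera_info(n)
def cloud(d,K):
    v,u=np.mgrid[:d.shape[0],:d.shape[1]]
    p=np.stack([(u-K['cx'])/K['fx']*d,(v-K['cy'])/K['fy']*d,d,np.ones_like(d)],-1)
    return (p@np.linalg.inv(np.array(K['world_to_cam'])).T)[...,:3]
def ray(K,u,v,z):
    T=np.linalg.inv(np.array(K['world_to_cam'])); c=T[:3,3]
    r=T[:3,:3]@np.array([(u-K['cx'])/K['fx'],(v-K['cy'])/K['fy'],1]); return c+r*(z-c[2])/r[2]
def mask(im,lo,hi): return cv2.inRange(cv2.cvtColor(im,cv2.COLOR_BGR2HSV),lo,hi)
def blobs(m,P,amin=25):
    n,l,s,c=cv2.connectedComponentsWithStats(m)
    for i in range(1,n):
        if s[i,4]>=amin:
            q=P[(l==i)&np.isfinite(P[...,0])]; print(c[i].round(1),s[i].tolist(),np.median(q,0).round(4),'zmax',np.percentile(q[:,2],95).round(4))
def totool(dw):
    o=ctrl.get_obs(); return o
E
python3 - <<'E'
from h import *
for n in("top","scene"):
    im,d,K=snap(n); cv2.imwrite(f"pics/{n}0.png",im); P=cloud(d,K)
    print(n); print("blue");blobs(mask(im,(95,110,50),(130,255,255)),P)
    print("red");blobs(mask(im,(0,130,70),(8,255,255))|mask(im,(172,130,70),(180,255,255)),P)
    print(np.linalg.inv(np.array(K['world_to_cam'])).round(3))
print(ctrl.get_obs())
E
```

```text
top
blue
[370.3  72.7] [0, 0, 640, 193, 85892] [ 0.3035 -0.0332  0.8777] zmax 0.9551
red
[[ 0.196 -0.889  0.414  0.053]
 [-0.981 -0.179  0.079 -0.021]
 [ 0.004 -0.422 -0.907  1.134]
 [ 0.     0.     0.     1.   ]]
scene
blue
[84.7 54.5] [0, 0, 164, 153, 10221] [0.3901 0.5338 0.7823] zmax 0.85
[223.2  41.3] [115, 0, 286, 127, 17698] [0.303  0.4559 0.8015] zmax 0.8526
[286.9 118.8] [278, 109, 18, 20, 283] [ 0.7878 -0.0495  0.1875] zmax 0.195
[614.9 137.4] [604, 124, 21, 30, 96] [ 0.0908 -1.9881 -0.6516] zmax -0.5393
[257.  136.7] [248, 127, 19, 20, 308] [0.7878 0.069  0.1885] zmax 0.1948
[311.5 173.4] [309, 168, 6, 12, 48] [ 0.6395 -0.0049  0.0863] zmax 0.1016
[507.8 187.5] [502, 176, 14, 22, 70] [ 0.2961 -0.8998 -0.4117] zmax -0.303
[299.1 185. ] [297, 180, 5, 11, 50] [0.6306 0.0552 0.0875] zmax 0.1014
[500.1 204.2] [496, 198, 9, 13, 39] [ 0.2966 -0.918  -0.5289] zmax -0.4514
[396.7 225.9] [394, 221, 7, 11, 53] [ 0.3512 -0.0608  0.0356] zmax 0.0509
[368.8 245.9] [366, 241, 7, 11, 56] [0.3642 0.0496 0.0374] zmax 0.0505
[193.5 268. ] [190, 263, 8, 11, 62] [0.6464 0.4253 0.0379] zmax 0.0
[... 474 characters left out ...]
 [ 0.     0.     0.     1.   ]]
{'time_s': 0.1, 'qpos': array([-1.19862719e+00,  3.00392866e-01,  1.52149356e+00, -4.22454649e-05,
        1.32065069e+00, -6.65724405e-02]), 'joint_vel': array([-0.0007657 , -0.00248953, -0.0023643 , -0.00171502, -0.0003347 ,
       -0.0007744 ]), 'tau': array([ 3.42035564e-03, -5.32637286e+01, -3.53281832e+01,  7.10439566e-02,
        2.34763155e-02, -3.85277815e-05]), 'ee_pos': array([ 0.23356388, -0.49770894,  0.20496625]), 'eef_rot': array([-3.14064755e+00, -2.19990483e-05,  4.38752046e-01]), 'force': array([0.08035552, 0.61132986, 0.18261883]), 'moment': array([-0.07246871, -0.04838515, -0.01749949]), 'grip_force': 0.0, 'grip_width': 0.09404041486317576}
```

View pics/top0.png

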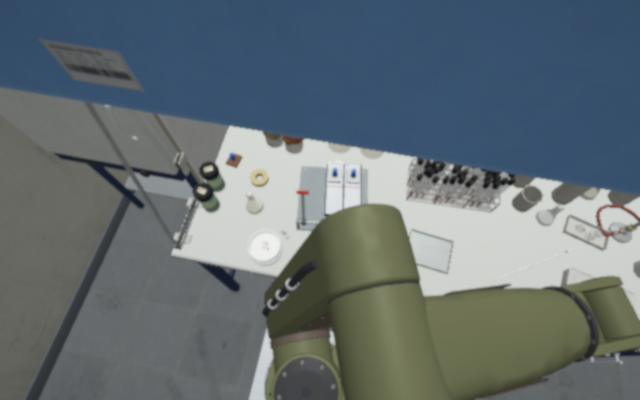

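View pics/scene0.png

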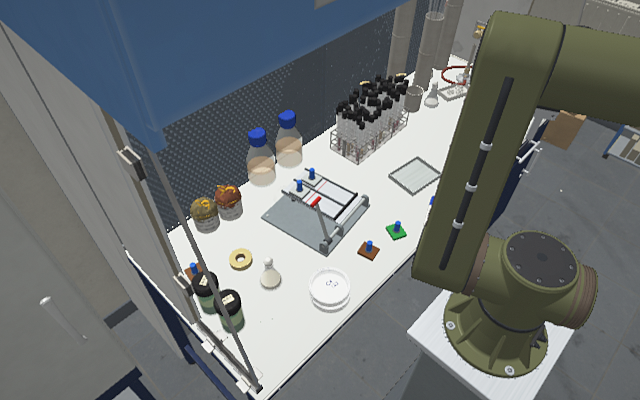

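Scene (scene view): the ramp sleds' blue knobs are at (311,173) and (299,185), and the red lever bar at (315,201). The look-alikes are green-based at (397,226), brown at (369,246) and brown far left at (193,268), plus blue bottle caps at (287,119) and (257,137). The tray is at (415,176), the flask at (270,273) and the tape at (241,259). I choose the two on the white lanes of the tester.

Run:
```python
from h import *
out=[]
for n,(x0,y0,x1,y1) in (("top",(280,140,460,280)),("scene",(250,140,450,300))):
    im,d,K=snap(n); P=cloud(d,K)
    c=im[y0:y1,x0:x1]; out.append(cv2.resize(c,(480,380),interpolation=cv2.INTER_CUBIC)[:, :395])
    roi=np.zeros(d.shape,np.uint8); roi[y0:y1,x0:x1]=255
    print(n,"blue");blobs(mask(im,(100,120,60),(130,255,255))&roi,P,8)
    print("red");blobs((mask(im,(0,120,60),(8,255,255))|mask(im,(172,120,60),(180,255,255)))&roi,P,5)
    X=P.reshape(-1,3)
    def rect(name,b,zl,zh):
        s=(P[...,0]>b[0])&(P[...,0]<b[1])&(P[...,1]>b[2])&(P[...,1]<b[3])&(P[...,2]>zl)&(P[...,2]<zh)
        m=cv2.morphologyEx((s*255).astype(np.uint8),cv2.MORPH_OPEN,np.ones((2,2)))
        k,l,st,_=cv2.connectedComponentsWithStats(m); i=1+np.argmax(st[1:,4]); q=P[l==i]
        r=cv2.minAreaRect((q[:,:2]*1000).astype(np.float32)); print(name,len(q),np.round(r[0],1),np.round(r[1],1),round(r[2],2),'z',np.median(q[:,2]).round(4))
    rect("plate",(.38,.75,-.15,.25),.008,.022)
    rect("deck",(.38,.75,-.15,.12),.045,.062)
    rect("plate+",(.38,.75,-.15,.25),.008,.4)
    rect("tray",(.35,.7,-.45,-.1),.004,.03)
cv2.imwrite("pics/crop.png",np.hstack(out))
```

```text
top blue
[418.8 146.4] [341, 140, 119, 21, 1267] [ 0.3037 -0.0916  0.7747] zmax 0.7945
[334.5 171.7] [334, 169, 2, 6, 11] [0.6294 0.0508 0.0923] zmax 0.1002
[353.3 172.5] [352, 170, 3, 6, 12] [ 0.6383 -0.0102  0.0943] zmax 0.1017
red
[302.6 191.9] [298, 191, 10, 3, 25] [0.4941 0.1229 0.1848] zmax 0.1879
plate 1167 [361.2  77.7] [641.1  89.2] 9.78 z 0.0157
deck 1231 [386.7 -20.8] [660.5 125.7] 8.26 z 0.0532
plate+ 3409 [380.9  18.9] [660.4 243.4] 8.32 z 0.0508
tray 675 [ 268.5 -213.3] [167.2 553.5] 65.02 z 0.006
scene blue
[257.3 142.7] [250, 140, 16, 7, 99] [0.781  0.0773 0.1687] zmax 0.1803
[311.5 173. ] [309, 168, 5, 11, 42] [ 0.6389 -0.0049  0.0873] zmax 0.1026
[299.2 185. ] [297, 180, 5, 11, 49] [0.6293 0.0549 0.0884] zmax 0.1003
[431.5 200.2] [430, 196, 4, 9, 21] [ 0.3452 -0.23    0.0141] zmax 0.3653
[396.8 226. ] [394, 221, 7, 11, 50] [ 0.3515 -0.0608  0.0363] zmax 0.0504
[368.8 245.8] [366, 241, 6, 11, 52] [0.3641 0.0492 0.0367] zmax 0.0499
red
[315.3 201.3] [311, 196, 10, 12, 51] [0.4921 0.1285 0.1841] zmax 0.1878
plate 2305 [358.5 363.9] [312. 897.] 33.39 z 0.0149
deck 1949 [361.5 330.2] [270.2 959.4] 33.97 z 0.0525
plate+ 5259 [391.1 314.6] [ 312.  1015.1] 33.39 z 0.0429
tray 505 [268.7 147.3] [ 155.7 1153.3] 22.47 z 0.0085
```

View pics/crop.png

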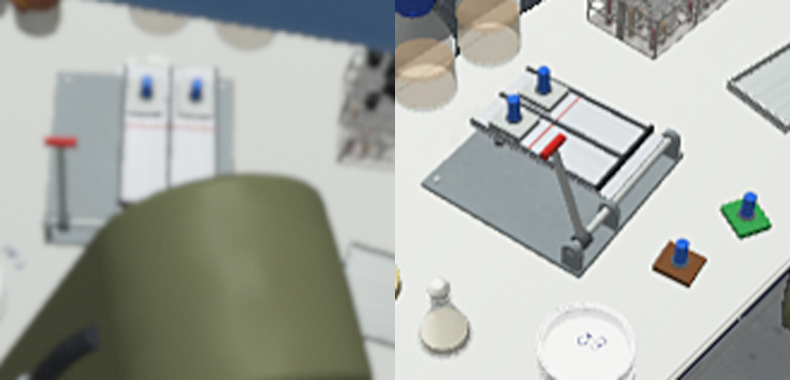

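The crop shows the tester with two blue-knobbed sleds above the red line, and the red lever bar at crop pixel (552,146). The rubber stop is at the near end towards the robot, so the up-ramp direction is about +x. Rectangle fits got edge contamination; I'll refine them.

Run:
```python
from h import *
for n in ("top","scene"):
    im,d,K=snap(n); P=cloud(d,K)
    def rect(name,b,zl,zh):
        s=(d>0)&(P[...,0]>b[0])&(P[...,0]<b[1])&(P[...,1]>b[2])&(P[...,1]<b[3])&(P[...,2]>zl)&(P[...,2]<zh)
        m=cv2.erode((s*255).astype(np.uint8),np.ones((3,3),np.uint8)); m=cv2.dilate(m,np.ones((3,3),np.uint8))&(s*255).astype(np.uint8)
        k,l,st,_=cv2.connectedComponentsWithStats(m); i=1+np.argmax(st[1:,4]); q=P[l==i]
        r=cv2.minAreaRect((q[:,:2]*1000).astype(np.float32)); print(n,name,len(q),np.round(r[0],1),np.round(r[1],1),round(r[2],2),'z',np.median(q[:,2]).round(4)); 
        if name!="plate": print(np.round(cv2.boxPoints(r)).tolist())
    rect("plate",(.38,.75,-.15,.25),.009,.021)
    rect("plate+",(.38,.75,-.15,.25),.009,.062)
    rect("deck",(.38,.75,-.15,.13),.044,.062)
    rect("tray",(.33,.7,-.42,-.12),.0035,.03)
    # white lanes
    s=(mask(im,(0,0,160),(180,60,255))>0)&(d>0)&(abs(P[...,2]-.052)<.008)&(P[...,0]>.38)&(P[...,0]<.75)&(abs(P[...,1])<.13)
    q=P[s]; r=cv2.minAreaRect((q[:,:2]*1000).astype(np.float32)); print('lanes',len(q),r)
    # red line at z=.051
    hsv=cv2.cvtColor(im,cv2.COLOR_BGR2HSV).astype(int)
    b=im.astype(int); s=(b[...,2]-b[...,1]>25)&(abs(P[...,2]-.052)<.01)&(P[...,0]>.5)&(P[...,0]<.7)&(abs(P[...,1])<.13)
    q=P[s]; 
    if len(q)>5:
        v=cv2.fitLine((q[:,:2]).astype(np.float32),cv2.DIST_HUBER,0,.001,.001).ravel(); print('redline',len(q),v.round(4), q[:,:2].min(0),q[:,:2].max(0))
    s=(b[...,2]-b[...,1]>60)&(P[...,2]>.15)&(P[...,2]<.2)&(P[...,0]>.4)&(P[...,0]<.6)&(P[...,1]>.05)&(P[...,1]<.2)
    q=P[s]; r=cv2.minAreaRect((q[:,:2]*1000).astype(np.float32)); print('bar',len(q),q.mean(0),r)
```

```text
top plate 1157 [578.  119.3] [208.4  88.7] 8.87 z 0.0157
top plate+ 2813 [572.6  46.2] [240.8 232.3] 8.56 z 0.0192
[[436.0, 143.0], [471.0, -87.0], [709.0, -51.0], [674.0, 179.0]]
top deck 1033 [575.9  12.2] [145.8 121.3] 8.77 z 0.0531
[[495.0, 61.0], [513.0, -59.0], [657.0, -37.0], [639.0, 83.0]]
top tray 98 [ 404.  -334.1] [52.  29.4] 86.25 z 0.0074
[[388.0, -359.0], [417.0, -361.0], [420.0, -309.0], [391.0, -307.0]]
lanes 1205 ((568.4358520507812, 26.013458251953125), (158.54481506347656, 266.83587646484375), 79.04200744628906)
bar 29 [0.49363556 0.12455931 0.1846645 ] ((493.5400390625, 125.36410522460938), (5.879818439483643, 29.332483291625977), 11.475584030151367)
scene plate 1846 [577.9 108.5] [209.6 114.8] 8.67 z 0.015
scene plate+ 4532 [571.4  46.4] [241.6 235.9] 9.02 z 0.0182
[[434.0, 144.0], [471.0, -89.0], [709.0, -51.0], [672.0, 182.0]]
scene deck 1933 [569.4  41.8] [229.4 208.1] 8.83 z 0.0527
[[440.0, 127.0], [472.0, -79.0], [699.0, -43.0], [667.0, 162.0]]
scene tray 163 [ 438.5 -351.9] [ 40.  115.6] 66.07 z 0.0121
[[378.0, -347.0], [483.0, -394.0], [499.0, -357.0], [394.0, -310.0]]
lanes 1323 ((573.8114624023438, 41.001678466796875), (222.7050018310547, 208.06683349609375), 8.053491592407227)
redline 28 [ 0.1486 -0.9889  0.6011  0.0107] [ 0.56264538 -0.03712218] [0.61060751 0.07154804]
bar 52 [0.49249454 0.12808734 0.18331523] ((492.20513916015625, 126.07119750976562), (8.698640823364258, 35.40304946899414), 6.8977556228637695)
```

```bash
cat >> h.py <<'E'
A=0.154; H=np.array([.4733,-.0024,.045])
def ramp2w(x,y,z): return H+R.from_euler('z',A).apply([x,y,z])
def go(w,yaw=None):
    o=ctrl.get_obs(); r=R.from_euler('xyz',o['eef_rot'])
    print('shift mm',(1000*r.inv().apply(np.array(w)-o['ee_pos'])).round(1), 'turn',None if yaw is None else (r.inv()*R.from_euler('xyz',[np.pi,0,yaw])).as_rotvec().round(3))
E
python3 -c "
from h import *
w=ramp2w(.075,.125,0);w[2]=.25;print(w);go(w,A)"
```

```text
[0.5282384  0.13262508 0.25      ]
shift mm [ 534.5 -445.6  -44.6] turn [-0.     0.     0.285]
```

The manual's scale: shifts go in shares of 500 mm and turns go in shares of pi rad. Converting my numbers, 420 mm is 0.84, 397 mm is 0.794, 0.285 rad is 0.0907.

arm_command(
  plan=[
    [[0.04,-0.032,-0.03,0,0,0,1],[0.11,-0.09,-0.09,0,0,0.0159,1],[0.186,-0.154,-0.09,0,0,0.0318,1],[0.262,-0.218,-0.09,0,0,0.0477,1],[0.338,-0.282,-0.09,0,0,0.0637,1],[0.414,-0.346,-0.09,0,0,0.0796,1],[0.49,-0.41,-0.09,0,0,0.0907,1],[0.566,-0.472,-0.09,0,0,0.0907,1],[0.642,-0.536,-0.09,0,0,0.0907,1],[0.718,-0.6,-0.09,0,0,0.0907,1],[0.794,-0.662,-0.09,0,0,0.0907,1],[0.84,-0.7,-0.09,0,0,0.0907,1]],
  ],
  squeeze=20,
)

```text
time_s: 1.5
ee_pos: [0.4659, 0.0003, 0.2505]
eef_rot: [-3.141, -0.0, 0.156]
force: [0.3, -0.9, -0.3]
grip_width: 0.002
grip_force: 0.0
```

```bash
python3 -c "
from h import *
w=ramp2w(.075,.125,0);w[2]=.25;print(w);go(w,A)"
```

```text
[0.5282384  0.13262508 0.25      ]
shift mm [  82.2 -121.     0.5] turn [-0.    -0.     0.002]
```

To row units: -121 mm is -0.242, -115 mm is -0.23.

arm_command(
  plan=[
    [[0.04,-0.06,0,0,0,0,1],[0.082,-0.12,0,0,0,0,1],[0.124,-0.182,0,0,0,0,1],[0.156,-0.23,0,0,0,0,1],[0.164,-0.242,0,0,0,0,1],[0.164,-0.242,0.04,0,0,0,1],[0.164,-0.242,0.09,0,0,0,1],[0.164,-0.242,0.14,0,0,0,1],[0.164,-0.242,0.164,0,0,0,1],[0.164,-0.242,0.164,0,0,0,1]],
  ],
)

```text
time_s: 2.5
ee_pos: [0.527, 0.129, 0.1674]
eef_rot: [3.141, 0.002, 0.153]
force: [-0.7, 0.1, 0.3]
grip_width: 0.0006
grip_force: 0.0
```

Run:
```python
from h import *
ims=[]
for n,(x0,y0,x1,y1) in (("top",(280,140,400,240)),("scene",(240,130,390,255))):
    im,d,K=snap(n); ims.append(cv2.resize(im[y0:y1,x0:x1],(395,330),interpolation=cv2.INTER_CUBIC))
cv2.imwrite("pics/c2.png",np.hstack(ims)); print(R.from_euler('z',-A).apply(ctrl.get_obs()['ee_pos']-H), ctrl.get_obs()['force'])
```

```text
[0.07431066 0.12176547 0.12450431] [-0.55728182 -0.22967529 -0.16247988]
```

View pics/c2.png

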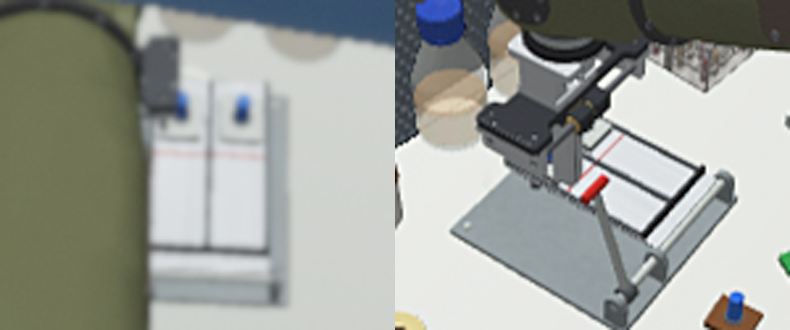

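Fingertips are closed and sit on the bar's up-ramp side; in the scene crop the finger is at (565,160) and the bar at (595,188). Now drawing slowly.

To row units: -23.5 mm is -0.047, -22 mm is -0.044.

arm_command(
  plan=[
    [[-0.006,0,0,0,0,0,1],[-0.012,0,0,0,0,0,1],[-0.018,0,0,0,0,0,1],[-0.022,0,0,0,0,0,1],[-0.026,0,0,0,0,0,1],[-0.029,0,0,0,0,0,1],[-0.032,0,0,0,0,0,1],[-0.035,0,0,0,0,0,1],[-0.038,0,0,0,0,0,1],[-0.041,0,0,0,0,0,1],[-0.044,0,0,0,0,0,1],[-0.047,0,0,0,0,0,1]],
  ],
)

```text
time_s: 3.8
ee_pos: [0.5061, 0.1262, 0.1698]
eef_rot: [-3.141, -0.005, 0.154]
force: [9.1, 2.9, 6.2]
grip_width: 0.0009
grip_force: 5.0
```

```bash
cat >> h.py <<'E'
def look():
    im,d,K=snap("scene"); P=cloud(d,K)
    m=mask(im,(100,120,60),(130,255,255)); n,l,s,c=cv2.connectedComponentsWithStats(m)
    for i in range(1,n):
        q=P[(l==i)&(d>0)]
        if s[i,4]>=6 and len(q):
            p=R.from_euler('z',-A).apply(np.median(q,0)-H)
            if -.02<p[0]<.25 and abs(p[1])<.07 and p[2]<.2: print('knob',c[i].round(1),s[i,4],'level-hinge frame',p.round(4))
    b=im.astype(int); s=(b[...,2]-b[...,1]>60)&(P[...,2]>.15)&(P[...,2]<.2)&(P[...,0]>.4)&(P[...,0]<.6)&(P[...,1]>.05)&(P[...,1]<.2)
    if s.sum(): p=R.from_euler('z',-A).apply(P[s].mean(0)-H); print('bar',p.round(4),'tilt~',round(.3-np.arctan2(p[0],p[2]),3))
    o=ctrl.get_obs(); print('tcp ramp',R.from_euler('z',-A).apply(o['ee_pos']-H).round(4),'F',R.from_euler('z',-A).apply(o['force']).round(1),o['time_s'])
    return im
E
python3 -c "
from h import *
look()"
```

```text
bar [0.0358 0.1257 0.1397] tilt~ 0.049
tcp ramp [0.0521 0.1221 0.1249] F [ 9.4 -0.1  4. ] 3.85
```

To row units: -15 mm is -0.03, -13.5 mm is -0.027.

arm_command(
  plan=[
    [[-0.003,0,0,0,0,0,1],[-0.006,0,0,0,0,0,1],[-0.009,0,0,0,0,0,1],[-0.012,0,0,0,0,0,1],[-0.015,0,0,0,0,0,1],[-0.018,0,0,0,0,0,1],[-0.021,0,0,0,0,0,1],[-0.024,0,0,0,0,0,1],[-0.027,0,0,0,0,0,1],[-0.03,0,0,0,0,0,1]],
  ],
)

```text
time_s: 4.85
ee_pos: [0.4914, 0.124, 0.17]
eef_rot: [-3.141, -0.006, 0.154]
force: [9.1, 2.6, 5.9]
grip_width: 0.0004
grip_force: 4.5
```

```bash
sed -i 's/^def look():/def look(cam="scene"):/; s/    im,d,K=snap("scene"); P=cloud(d,K)$/    im,d,K=snap(cam); P=cloud(d,K)/' h.py
python3 -c "
from h import *
a=look();b=look('top')
cv2.imwrite('pics/c3.png',np.hstack([cv2.resize(b[140:240,280:400],(395,330)),cv2.resize(a[130:255,240:390],(395,330))]))"
```

```text
bar [0.0205 0.1261 0.1429] tilt~ 0.158
tcp ramp [0.037  0.1221 0.1249] F [8.2 0.8 6.1] 4.9
knob [334.8 169.7] 11 level-hinge frame [0.1546 0.0281 0.0775]
knob [353.8 170.8] 13 level-hinge frame [ 0.1544 -0.0327  0.0752]
tcp ramp [0.0371 0.1221 0.1249] F [7.6 1.6 4.7] 4.95
```

View pics/c3.png

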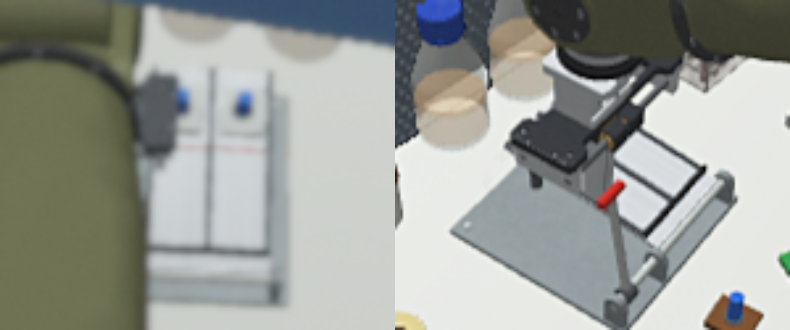

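Both knobs are still up (top crop: (183,101) and (243,103)); tilt is about 0.13. I'll step on in small increments and check the top view after each.

To row units: -5 mm is -0.01, -4 mm is -0.008.

arm_command(
  plan=[
    [[-0.002,0,0,0,0,0,1],[-0.004,0,0,0,0,0,1],[-0.006,0,0,0,0,0,1],[-0.008,0,0,0,0,0,1],[-0.01,0,0,0,0,0,1],[-0.01,0,0,0,0,0,1],[-0.01,0,0,0,0,0,1]],
  ],
)

```text
time_s: 5.65
ee_pos: [0.4862, 0.1232, 0.1698]
eef_rot: [-3.141, -0.005, 0.154]
force: [7.3, 1.8, 4.9]
grip_width: 0.0002
grip_force: 3.9
```

```bash
python3 -c "
from h import *
look('top')"
```

```text
knob [335.1 169.6] 12 level-hinge frame [0.1522 0.0279 0.0824]
knob [353.9 170.7] 15 level-hinge frame [ 0.1518 -0.0324  0.0821]
tcp ramp [0.0321 0.1221 0.1248] F [ 7.8 -0.2  5.7] 5.7
```

To row units: -3 mm is -0.006, -2 mm is -0.004.

arm_command(
  plan=[
    [[-0.002,0,0,0,0,0,1],[-0.004,0,0,0,0,0,1],[-0.006,0,0,0,0,0,1],[-0.006,0,0,0,0,0,1],[-0.006,0,0,0,0,0,1],[-0.006,0,0,0,0,0,1]],
  ],
)

```text
time_s: 6.3
ee_pos: [0.4832, 0.1227, 0.1697]
eef_rot: [-3.141, -0.005, 0.154]
force: [7.6, 0.8, 5.8]
grip_width: 0.0005
grip_force: 3.8
```

```bash
python3 -c "
from h import *
look('top')"
```

```text
knob [335.  169.7] 13 level-hinge frame [0.1506 0.0279 0.0839]
knob [354.  170.5] 14 level-hinge frame [ 0.1501 -0.0324  0.084 ]
tcp ramp [0.029  0.1221 0.1247] F [6.9 1.2 6.2] 6.35
```

To row units: -3 mm is -0.006, -2 mm is -0.004.

arm_command(
  plan=[
    [[-0.002,0,0,0,0,0,1],[-0.004,0,0,0,0,0,1],[-0.006,0,0,0,0,0,1],[-0.006,0,0,0,0,0,1],[-0.006,0,0,0,0,0,1],[-0.006,0,0,0,0,0,1],[-0.006,0,0,0,0,0,1]],
  ],
)

```text
time_s: 7.05
ee_pos: [0.4802, 0.1222, 0.1697]
eef_rot: [-3.141, -0.005, 0.154]
force: [7.4, 2.1, 5.7]
grip_width: 0.0005
grip_force: 3.7
```

```bash
python3 -c "
from h import *
look('top')"
```

```text
knob [335.  169.7] 13 level-hinge frame [0.1494 0.0277 0.0874]
knob [354.1 171.1] 14 level-hinge frame [ 0.1456 -0.0326  0.0889]
tcp ramp [0.026  0.1221 0.1247] F [6.5 0.9 5.1] 7.1
```

To row units: -3 mm is -0.006, -2 mm is -0.004.

arm_command(
  plan=[
    [[-0.002,0,0,0,0,0,1],[-0.004,0,0,0,0,0,1],[-0.006,0,0,0,0,0,1],[-0.006,0,0,0,0,0,1],[-0.006,0,0,0,0,0,1],[-0.006,0,0,0,0,0,1],[-0.006,0,0,0,0,0,1]],
  ],
)

```text
time_s: 7.8
ee_pos: [0.4772, 0.1218, 0.1696]
eef_rot: [-3.141, -0.005, 0.154]
force: [6.6, 1.1, 5.1]
grip_width: 0.0006
grip_force: 3.6
```

```bash
python3 -c "
from h import *
look('top')"
```

```text
knob [335.  169.3] 13 level-hinge frame [0.1467 0.0284 0.0924]
knob [354.1 185.1] 14 level-hinge frame [ 0.0982 -0.033   0.0816]
tcp ramp [0.0229 0.1221 0.1247] F [8.5 0.  5. ] 7.85
```

The sled at y=-31 is sliding. Holding still.

arm_command(
  plan=[
    [[0,0,0,0,0,0,1],[0,0,0,0,0,0,1],[0,0,0,0,0,0,1],[0,0,0,0,0,0,1],[0,0,0,0,0,0,1],[0,0,0,0,0,0,1],[0,0,0,0,0,0,1],[0,0,0,0,0,0,1],[0,0,0,0,0,0,1],[0,0,0,0,0,0,1]],
  ],
)

```text
time_s: 8.85
ee_pos: [0.4772, 0.1217, 0.1696]
eef_rot: [-3.141, -0.005, 0.154]
force: [7.0, 0.8, 4.7]
grip_width: 0.0005
grip_force: 3.6
```

```bash
python3 -c "
from h import *
a=look();b=look('top')
cv2.imwrite('pics/c4.png',np.hstack([cv2.resize(b[140:240,280:400],(395,330)),cv2.resize(a[130:255,240:390],(395,330))]))"
```

```text
knob [302.1 173.8] 9 level-hinge frame [0.1524 0.0367 0.0961]
knob [346.8 188.7] 49 level-hinge frame [ 0.038  -0.0277  0.0536]
bar [0.0058 0.1265 0.1447] tilt~ 0.26
tcp ramp [0.0229 0.1221 0.1246] F [7.5 0.9 5.8] 8.9
knob [335.  169.3] 13 level-hinge frame [0.1471 0.0281 0.0924]
knob [353.2 206.5] 13 level-hinge frame [ 0.0345 -0.0321  0.0651]
tcp ramp [0.0229 0.1221 0.1246] F [6.9 1.1 4.5] 8.95
```

View pics/c4.png

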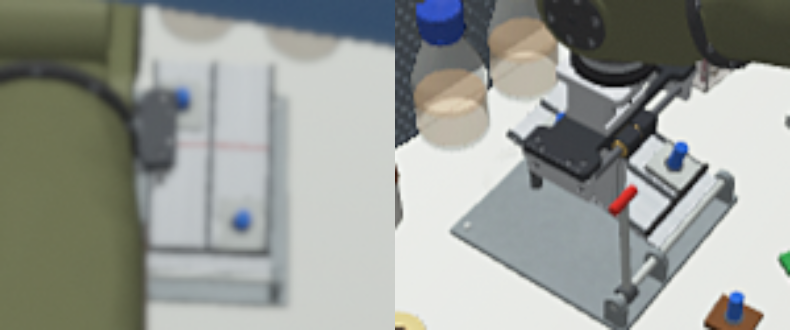

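The y=-31 sled rests at the stop (top crop (241,219)), and the other stays above the red line (182,98). Backing off slowly from the lever.

To row units: -95 mm is -0.19, -70 mm is -0.14.

arm_command(
  plan=[
    [[0.004,0,0,0,0,0,1],[0.008,0,0,0,0,0,1],[0.014,0,0,0,0,0,1],[0.024,0,0,0,0,0,1],[0.03,0,0,0,0,0,1],[0.03,0,-0.03,0,0,0,1],[0.03,0,-0.08,0,0,0,1],[0.03,0,-0.14,0,0,0,1],[0.03,0,-0.19,0,0,0,1],[0.03,0,-0.19,0,0,0,0.15]],
  ],
)

```text
time_s: 9.95
ee_pos: [0.4917, 0.124, 0.2666]
eef_rot: [-3.142, -0.005, 0.154]
force: [0.1, 0.5, -0.0]
grip_width: 0.0051
grip_force: 0.0
```

```bash
cat >> h.py <<'E'
T=.24
def goR(w,yaw,pitch):
    o=ctrl.get_obs(); r=R.from_euler('xyz',o['eef_rot'])
    print('shift mm',(1000*r.inv().apply(np.array(w)-o['ee_pos'])).round(1),'turn',(r.inv()*R.from_euler('xyz',[np.pi,pitch,yaw])).as_rotvec().round(3))
def tilt2w(x,y,z): return ramp2w(*R.from_euler('y',-T).apply([x,y,z]))
E
python3 - <<'E'
from h import *
b=look('top'); look()
for z in (.12,.092,.022):
    w=tilt2w(.051,-.0315,z); print(z,w.round(4)); goR(w,A,-T)
E
```

```text
knob [334.9 169.3] 15 level-hinge frame [0.1471 0.0283 0.0926]
knob [353.2 206.5] 13 level-hinge frame [ 0.0341 -0.0321  0.0633]
tcp ramp [0.037  0.122  0.2195] F [-0.3  0.8 -0.6] 10.0
knob [302.5 177.7] 51 level-hinge frame [0.1504 0.0337 0.0842]
knob [346.9 188.6] 48 level-hinge frame [ 0.0378 -0.0277  0.0523]
bar [0.0058 0.1263 0.1445] tilt~ 0.26
tcp ramp [0.0365 0.122  0.2181] F [ 0.2  0.1 -0.8] 10.05
0.12 [ 0.4989 -0.0303  0.1737]
shift mm [-15.5 153.5  89.4] turn [ 0.    0.24 -0.  ]
0.092 [ 0.5055 -0.0293  0.1465]
shift mm [ -8.8 153.5 116.6] turn [ 0.    0.24 -0.  ]
0.022 [ 0.5219 -0.0267  0.0785]
shift mm [  7.8 153.5 184.6] turn [ 0.    0.24 -0.  ]
```

To row units: 153 mm is 0.306, 150 mm is 0.3, 0.24 rad is 0.0764.

arm_command(
  plan=[
    [[-0.004,0.04,0.01,0,0.0095,0,0.15],[-0.008,0.1,0.02,0,0.0223,0,0.15],[-0.014,0.16,0.04,0,0.035,0,0.15],[-0.018,0.22,0.07,0,0.0477,0,0.15],[-0.024,0.27,0.11,0,0.0605,0,0.15],[-0.03,0.3,0.15,0,0.07,0,0.15],[-0.03,0.306,0.178,0,0.0764,0,0.15],[-0.03,0.306,0.178,0,0.0764,0,0.15],[-0.03,0.306,0.178,0,0.0764,0,0.15]],
  ],
)

```text
time_s: 10.95
ee_pos: [0.4991, -0.0296, 0.1742]
eef_rot: [-3.141, -0.238, 0.154]
force: [1.1, 0.5, -0.1]
grip_width: 0.04
grip_force: 0.0
```

Run:
```python
from h import *
print(ctrl.get_obs()['ee_pos'],ctrl.get_obs()['grip_width'],ctrl.get_obs()['qpos'])
for z in (.06,.022):
    w=tilt2w(.051,-.031,z); goR(w,A,-T)
ims=[cv2.resize(snap(n)[0][y0:y1,x0:x1],(395,330),interpolation=cv2.INTER_CUBIC) for n,(x0,y0,x1,y1) in (("top",(300,150,420,250)),("scene",(280,120,430,245)))]
cv2.imwrite("pics/c5.png",np.hstack(ims))
```

```text
[ 0.49906184 -0.02955161  0.17417731] 0.03996354556216263 [-0.1739564   0.08758535  1.86984318  0.09337123  0.96011678  1.19825027]
shift mm [-0.3  0.2 60.4] turn [-0.     0.002 -0.   ]
shift mm [-0.2  0.2 98.4] turn [-0.     0.002 -0.   ]
```

View pics/c5.png

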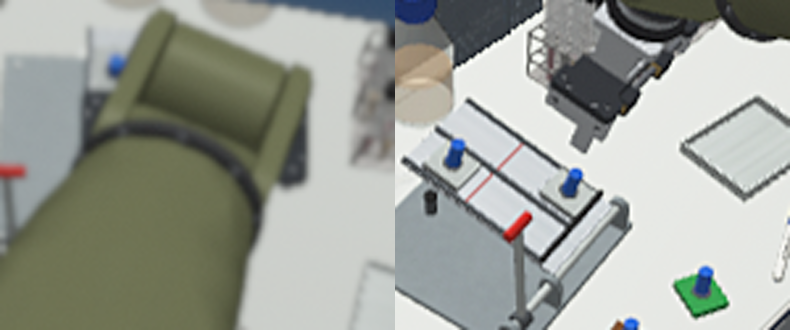

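Fingers straddle above the slid sled's knob (scene crop (572,180)). The view is clear, so descending along the knob axis and closing.

To row units: 94 mm is 0.188, 90 mm is 0.18.

arm_command(
  plan=[
    [[0,0,0.04,0,0,0,0.15],[0,0,0.09,0,0,0,0.15],[0,0,0.13,0,0,0,0.15],[0,0,0.16,0,0,0,0.15],[0,0,0.18,0,0,0,0.15],[0,0,0.188,0,0,0,0.15],[0,0,0.188,0,0,0,0.5],[0,0,0.188,0,0,0,0.7],[0,0,0.188,0,0,0,1],[0,0,0.188,0,0,0,1],[0,0,0.188,0,0,0,1],[0,0,0.188,0,0,0,1]],
  ],
  squeeze=15,
)

```text
time_s: 12.25
ee_pos: [0.5216, -0.0263, 0.0837]
eef_rot: [3.141, -0.241, 0.154]
force: [-1.2, 0.2, 5.5]
grip_width: 0.0156
grip_force: 15.0
```

To row units: -85 mm is -0.17, -65 mm is -0.13.

arm_command(
  plan=[
    [[0,0,-0.006,0,0,0,1],[0,0,-0.016,0,0,0,1],[0,0,-0.032,0,0,0,1],[0,0,-0.056,0,0,0,1],[0,0,-0.09,0,0,0,1],[0,0,-0.13,0,0,0,1],[0,0,-0.17,0,0,0,1],[0,0,-0.17,0,0,0,1]],
  ],
  squeeze=20,
)

```text
time_s: 13.05
ee_pos: [0.5018, -0.0296, 0.1686]
eef_rot: [3.14, -0.244, 0.154]
force: [0.2, 0.2, -0.4]
grip_width: 0.0157
grip_force: 20.0
```

Run:
```python
from h import *
o=ctrl.get_obs(); print(o['ee_pos'],o['eef_rot'],o['grip_width'],o['grip_force'])
im,d,K=snap("scene"); t,_,_=snap("top")
cv2.imwrite("pics/c6.png",np.hstack([cv2.resize(t[150:300,340:480],(395,400)),cv2.resize(im[110:260,280:460],(395,400))]))
# tray in scene: dark rim corners are seen by hand; print scale
```

```text
[ 0.50176072 -0.02962643  0.16858926] [ 3.14013984 -0.24378348  0.15408316] 0.01571111861909297 19.99985843896866
```

View pics/c6.png

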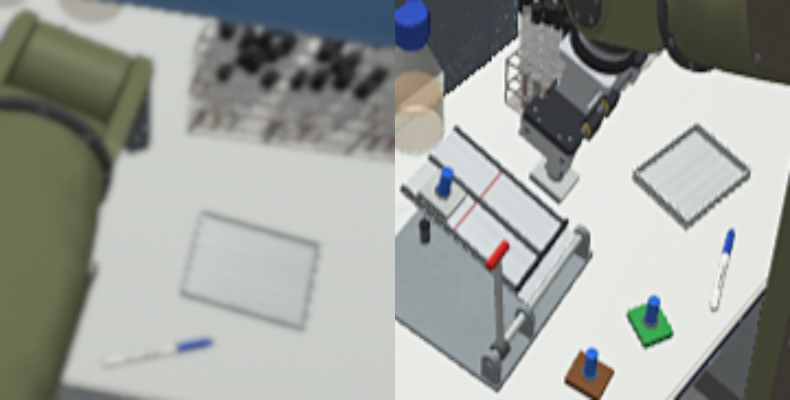

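The sled hangs in the gripper (scene crop (555,180)); sled_b is still up at (440,190). The tray's corners are visible in both views.

Run:
```python
from h import *
for n,o,s,c in (("top",(340,150),(395/140,400/150),[(203,211),(320,241),(304,328),(181,295)]),("scene",(280,110),(395/180,400/150),[(300,125),(354,172),(290,225),(238,172)])):
    K=cams.camera_info(n); q=np.array([ray(K,o[0]+u/s[0],o[1]+v/s[1],.018)[:2] for u,v in c]); r=cv2.minAreaRect((q*1000).astype(np.float32)); print(n,(q*1000).round().tolist(),r, q.mean(0).round(4))
for yaw in (A,-.2,-.1):
    goR([.515,-.29,.15],yaw,0)
```

```text
top [[510.0, -232.0], [498.0, -367.0], [387.0, -354.0], [400.0, -217.0]] ((448.67218017578125, -292.1139221191406), (139.8037872314453, 111.28823852539062), 84.79257202148438) [ 0.4486 -0.2926]
scene [[491.0, -359.0], [385.0, -346.0], [401.0, -208.0], [507.0, -225.0]] ((445.97900390625, -283.0787353515625), (139.2937469482422, 107.81041717529297), 83.21446228027344) [ 0.446  -0.2842]
shift mm [-29.2 259.6   9.1] turn [ 0.   -0.24 -0.  ]
shift mm [-29.2 259.6   9.1] turn [-0.042 -0.238  0.352]
shift mm [-29.2 259.6   9.1] turn [-0.03  -0.239  0.253]
```

Run:
```python
from h import *
goR([.447,-.288,.15],-.1,0)
```

```text
shift mm [-94.2 247.2  -6.8] turn [-0.03  -0.239  0.253]
```

To row units: 247 mm is 0.494, 240 mm is 0.48, 0.253 rad is 0.0805.

arm_command(
  plan=[
    [[-0.012,0.03,0,0,-0.0064,0.0064,1],[-0.034,0.09,-0.002,-0.0032,-0.0159,0.0159,1],[-0.056,0.15,-0.004,-0.0032,-0.0255,0.0255,1],[-0.08,0.21,-0.006,-0.0048,-0.035,0.0382,1],[-0.102,0.27,-0.008,-0.0064,-0.0446,0.0477,1],[-0.126,0.33,-0.01,-0.0064,-0.0541,0.0573,1],[-0.148,0.39,-0.012,-0.008,-0.0637,0.0668,1],[-0.17,0.444,-0.014,-0.0095,-0.07,0.0748,1],[-0.182,0.48,-0.014,-0.0095,-0.0761,0.0805,1],[-0.188,0.494,-0.014,-0.0095,-0.0761,0.0805,1],[-0.188,0.494,-0.014,-0.0095,-0.0761,0.0805,1],[-0.188,0.494,-0.014,-0.0095,-0.0761,0.0805,1]],
  ],
)

```text
time_s: 14.35
ee_pos: [0.4473, -0.2869, 0.1497]
eef_rot: [-3.141, 0.001, -0.1]
force: [0.4, -0.3, -0.2]
grip_width: 0.0156
grip_force: 20.0
```

Run:
```python
from h import *
goR([.447,-.288,.026],-.1,0); print(ctrl.get_obs()['force'])
im,d,K=snap("scene"); cv2.imwrite("pics/c7.png",cv2.resize(im[100:250,330:480],(600,600),interpolation=cv2.INTER_CUBIC))
```

```text
shift mm [-1.000e-01  1.200e+00  1.237e+02] turn [-0.001  0.001  0.   ]
[ 0.41869161 -0.33547751 -0.22914113]
```

View pics/c7.png

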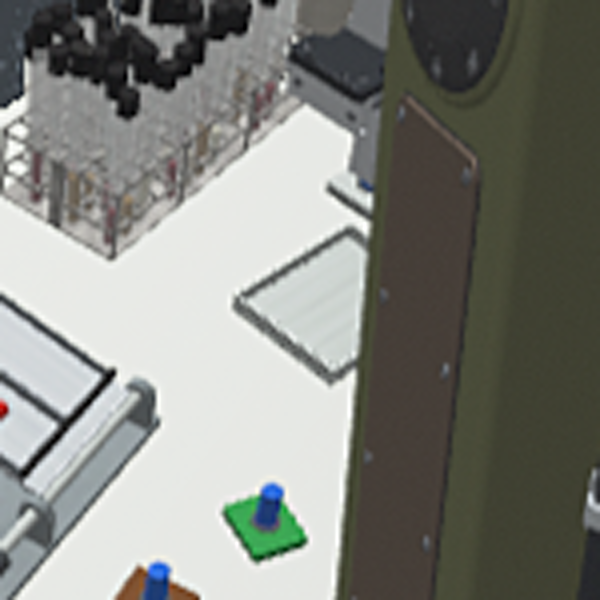

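The sled hangs level beside the arm's occlusion (crop (350,195)), above the tray. Lowering.

To row units: 123 mm is 0.246, 100 mm is 0.2.

arm_command(
  plan=[
    [[0,0.002,0.04,0,0,0,1],[0,0.002,0.1,0,0,0,1],[0,0.002,0.16,0,0,0,1],[0,0.002,0.2,0,0,0,1],[0,0.002,0.224,0,0,0,1],[0,0.002,0.236,0,0,0,1],[0,0.002,0.242,0,0,0,1],[0,0.002,0.246,0,0,0,1],[0,0.002,0.246,0,0,0,1]],
  ],
)

```text
time_s: 15.3
ee_pos: [0.4474, -0.2888, 0.0277]
eef_rot: [-3.142, -0.0, -0.1]
force: [-0.6, -1.0, -0.7]
grip_width: 0.0156
grip_force: 20.0
```

To row units: 2 mm is 0.004, 1 mm is 0.002.

arm_command(
  plan=[
    [[0,0,0.002,0,0,0,1],[0,0,0.004,0,0,0,1],[0,0,0.004,0,0,0,1]],
  ],
)

```text
time_s: 15.6
ee_pos: [0.4472, -0.2887, 0.0252]
eef_rot: [-3.141, 0.0, -0.1]
force: [-0.5, 0.2, -1.2]
grip_width: 0.0154
grip_force: 20.0
```

To row units: 2 mm is 0.004, 1.4 mm is 0.0028.

arm_command(
  plan=[
    [[0,0,0.0014,0,0,0,1],[0,0,0.0028,0,0,0,1],[0,0,0.004,0,0,0,1],[0,0,0.004,0,0,0,1]],
  ],
)

```text
time_s: 16.0
ee_pos: [0.4476, -0.2889, 0.0239]
eef_rot: [3.141, -0.001, -0.1]
force: [-1.7, 0.7, 7.4]
grip_width: 0.0154
grip_force: 20.0
```

Contact with the tray floor (7 N). Releasing gently and lifting away.

To row units: -150 mm is -0.3, -140 mm is -0.28.

arm_command(
  plan=[
    [[0,0,0,0,0,0,0.6],[0,0,0,0,0,0,0.4],[0,0,0,0,0,0,0.2],[0,0,0,0,0,0,0.2],[0,0,-0.02,0,0,0,0.2],[0,0,-0.06,0,0,0,0.2],[0,0,-0.12,0,0,0,0.2],[0,0,-0.2,0,0,0,0.2],[-0.02,0.04,-0.28,0,0,0,0.2],[-0.04,0.12,-0.3,0,0,0,0.2],[-0.06,0.2,-0.3,0,0,0,0.2],[-0.06,0.24,-0.3,0,0,0,0.2]],
  ],
)

```text
time_s: 17.2
ee_pos: [0.404, -0.4076, 0.1745]
eef_rot: [3.141, -0.001, -0.102]
force: [-0.3, -0.7, -0.5]
grip_width: 0.0374
grip_force: 0.0
```

Run:
```python
from h import *
im=look(); t=look('top'); d=0
t2,d,K=snap('top'); P=cloud(d,K); roi=np.zeros(d.shape,np.uint8); roi[220:290,400:470]=255; blobs(mask(t2,(100,100,50),(130,255,255))&roi,P,4)
cv2.imwrite("pics/c8.png",np.hstack([cv2.resize(t[150:300,320:470],(400,400)),cv2.resize(im[110:260,280:460],(395,400))]))
```

```text
knob [302.5 177.8] 54 level-hinge frame [0.1509 0.033  0.0813]
bar [0.0058 0.1264 0.1449] tilt~ 0.26
tcp ramp [-0.1309 -0.3911  0.129 ] F [ 0.1 -1.9 -0.9] 17.25
knob [335.  169.7] 13 level-hinge frame [0.1472 0.028  0.0918]
tcp ramp [-0.1301 -0.3893  0.1286] F [-0.8  0.  -0.6] 17.3
```

View pics/c8.png

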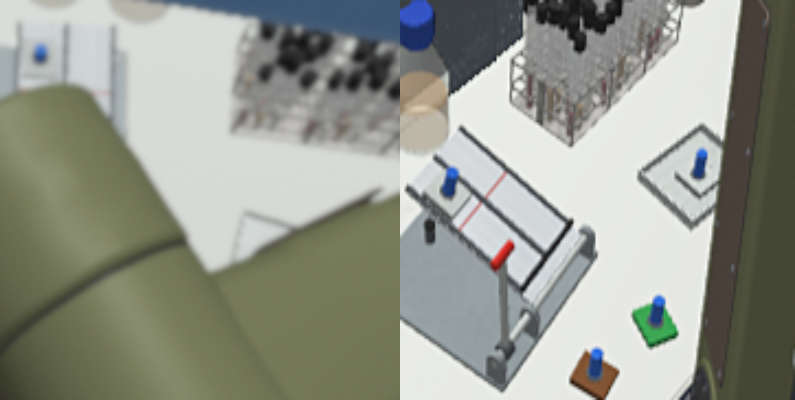

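The slid sled stands upright in the tray (scene crop (700,165)). The other is still above the red line (448,185), the ramp is tilted, and the gripper is clear.

arm_command(
  plan=[
    [[0,0,0,0,0,0,0.2],[0,0,0,0,0,0,0.2],[0,0,0,0,0,0,0.2],[0,0,0,0,0,0,0.2],[0,0,0,0,0,0,0.2]],
  ],
)

```text
time_s: 17.85
ee_pos: [0.4055, -0.4048, 0.1732]
eef_rot: [-3.141, 0.0, -0.1]
force: [0.1, -0.4, 0.3]
grip_width: 0.0373
grip_force: 0.0
```

```bash
python3 -c "
from station import ctrl
print(ctrl.hand_in())"
```

```text
the job is handed in; nothing more can be done
None
```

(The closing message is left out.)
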